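Run the tray's shelf board back into its notches and fasten it

ROBOT

A 6-joint arm with a two-finger parallel gripper is mounted at the origin on the work surface. World frame = base frame: x ahead of the robot, y to its left, z up, the work surface at z = 0. Lengths are in m, angles in rad, forces in N, time in s.
With the tool pointing down it reaches from about 0.3 to 0.775 m from the base axis. Payload 14.6 kg.
Tool frame: the origin (TCP) lies at the very end of the fingers, on their centre line; the grasp point (between the pads) lies 19 mm behind it; z points along the fingers, y is the line along which they close (so a half turn about z gives the same grasp; the last joint's range is limited). The gripper opens to 94 mm and grips with 3 to 60 N. Pads are 16 mm wide; open, the fingers measure 119 mm over their backs; the gripper's body (75 mm by 177 mm) begins 78 mm behind the grasp point.
Start: joints at [-1.285, 0.3, 1.521, -0, 1.321, -0.067], TCP at [0.19, -0.516, 0.205] pointing down, gripper open.
Joint ranges: [-3.03, 3.03], [-0.79, 2.21], [0.23, 2.52], [-1.04, 4.18], [0, 3.07], [-2.55, 2.55]. Speed limits (rad/s): [2.22, 2.22, 2.57, 3.14, 3.14, 3.14].

INTERFACE

Orientations are given as [roll, pitch, yaw] about the fixed x, y, z axes, in that order (R = Rz(yaw) Ry(pitch) Rx(roll)).
In Python, from station import ctrl gives the robot as it stands. The module is installed in compiled form; this text tells all that it offers.
- The arm moves only by the tool play_rows, never from a script. Its argument "commands" is a list of rows, each a list of 7 numbers: the shift along the tool's x, y, z in m, then the turn, a rotation vector about the tool's x, y, z in degrees, then the closure, from -1 (fully open) to 1 (shut). A call has 1 to 20 rows; each row shifts and turns the commanded pose from where the row before left it, along the tool's axes as they then stand; what a row does not reach is not made up. A row lasts 1/12 s, in which the tool goes at most 41.7 mm and 7.16 degrees, less where a joint would pass 70% of its speed; a pose out of reach is approached as far as the arm can. A call is refused whole if a number of a shift passes 0.0417 or a number of a turn 7.16, either way. A call with a gripper value outside its range is refused whole. The fingers move at their own pace and stop on an object; "force" is the grip in N (left out, the last holds). Time passes only in rows, so rows that do not move let the fingers close. It gives the time, the measured TCP pose, the force, the opening and the grip force at its end, in the units of the state.
- ctrl.get_obs(): the state, without advancing time (a new reading comes with each control period).
- ctrl.camera(name): name is "scene" or "top"; returns the picture (480x640x3 uint8, blue, green, red); there is no depth.
- ctrl.camera_model(name): a dict with "fx", "fy", "cx", "cy" (pixels), "rvec" (rotation vector, rad) and "tvec" (3), from world to camera coordinates, as OpenCV has them. Camera axes: x right, y down, z forward; pixel columns grow to the right and rows downward; lengths in m; the calibration is good to about 2 mm. A picture is of the moment at which its call begins. camera_model takes no time and is no camera call.
- ctrl.hand_in(): hands the job in; it is judged then, once.
The state is a dict: "time_s": time; "qpos": joint angles; "joint_vel": joint speeds; "tau": joint torques, N m; "ee_pos": TCP position; "eef_rot": TCP orientation; "force": force on the tool from outside, world axes, zero at the start; "moment": the same for the moment, N m; "grip_width": finger opening in m; "grip_force": force on a finger pad.
Only numpy, scipy, OpenCV 4.12 (cv2) and the standard library are available. Lean on these libraries where they do the work, as an engineer would, in place of code of your own. Each camera call takes 0.05 s, during which the arm holds its last target. There are 200 camera calls.

TASK

With a fingertip, push the steel shelf board back along the rails of the pull-out tray, away from you, until you feel its feet drop into the locating notches, with the white end cap still standing on it. Then push the turn catch on the tray's right-hand flange round inwards until it lies square across the top of the board, and take your hand away. Only push: pick nothing up, and leave the other things where they lie.

Things in the scene. Friction and masses are not known exactly. Their poses are not given: they have to be found in the camera images.
- tray: Fixed steel tray pulled out of the low bench cabinet behind it. Origin on the bench under its middle; x back along the rails, away from the robot; y left; z up. Sizes in mm: 330 long, a pull in front to x = -186; floor at z = 14; side walls inside at y = +-106, with outward flanges to +-136, tops at z = 84; end walls no higher than 86. Cabinet x 172 to 517, y +-150, 143 high.
- tray_seat (a point): Point fixed in the tray at (55, 0, 64) mm of its frame, axes as the tray's: the shelf board's origin lies here when its feet are down. Along each side wall runs an aluminium rail 20 mm wide, top 72 mm over the bench, with two notches 20 mm long and 8 mm deep centred at tray x = 0 and 110; their far ends stop the feet. The rail runs on 41 mm past the last notch.
- shelf: Loose board, 0.85 kg: steel plate 140 (x) by 204 (y) by 4 mm on four plastic feet 14 mm long and 14 mm high at x = +-55, y = +-96 mm; 2 mm play to each side wall. Origin in the middle under the feet; x back along the rails; plate top z = 18. Starts on the rails, origin 72 mm over the bench, 50 to 90 mm short of the notches; 2 to 4 N slide it. Dropped, its origin is at 64, +-3 mm play in x.
- shelf_lip (a point): Middle of the top front edge of the board's upturned lip, a strip 110 mm wide (y) and 4 mm thick that stands 22 mm above the plate; its front face, at x = -70 mm of the board, is the place to push. The lip's top is 112 mm over the bench at the start, 104 mm when the board has dropped.
- catch (a joint): Angle of the turn catch, rad: 0 = along the right-hand flange, tip to the front (towards the robot); negative = tip swung outwards; 1.57 = square across, tip inwards (tray +y) over the board; stop at 1.62. Closes clockwise seen from above, stays where it is left, about 1 N at the stud moves it. Starts between -0.45 and 0. A board still up on the rails is in its way.
- catch_pivot (a point): Pivot of the catch on the right-hand flange, fixed in the tray at (35, -119) mm of its frame; the point is 90 mm over the bench, level with the top of the catch's flat bar, which is 14 mm wide and 5 mm thick and reaches 48 mm from the pivot to its tip and 12 mm behind it.
- catch_stud (a point): Top of the catch's upright round stud, 36 mm from the pivot towards the tip: 12 mm across, 18 mm high above the bar, top 108 mm over the bench. Push it sideways.
- end_cap: A loose white PVC pipe end cap, 62 mm across and 36 mm high, 60 g, standing upright on the shelf board and riding along with it. Origin in the middle of its underside, z up.
- door_handle: A steel lever door handle lying in the front of the tray, 43 mm high, lever about 115 mm long. To be left alone.
- bracket_hinge: An aluminium bracket hinge, 60 by 36 mm and 38 mm high, lying on the tray floor at the back. To be left alone.
- socket_case: A silver socket set case with press button latches, 180 by 270 by 58 mm, on the bench to the left. To be left alone.
- funnel: A red plastic funnel standing mouth down on the bench to the right, 110 mm across, 115 mm high. To be left alone.
- spanner: A steel spanner, 200 mm long, lying on the bench to the right. To be left alone.
- screw_tin: A closed tin, 72 mm across, 85 mm high, on the bench to the left. To be left alone.
Things that resemble listed ones, but are neither listed nor needed, are in the scene too. Of the things that look like the end_cap, the smallest one is meant.

How it is judged:
By the outcome, as a careful person would: the job done as asked, in the order asked, and still so for the second after the job is handed in, with the robot touching nothing.
It also fails if it takes over 45 s, if anything falls off the work surface, if the arm or the gripper's body presses on something with over 40 N, if the wrist force passes 120 N, or if a joint passes its speed limit or range.

## Working session

There is one attempt and no reset: what is moved stays moved. The work goes in short steps, Python scripts to look and compute and a tool call to move; the robot and the scene stay as the last step left them, time stands still between calls to the robot, and variables do not carry over. Pictures are saved under pics/ and viewed, at most 10 in all, crops included, and the job is handed in when it is done.

Besides the shell and the picture viewer there is one more tool, called after "Emit:" by a JSON object that holds its "fn" and its "kwargs", one argument or row to a line. play_rows: Moves the arm, as the interface text tells. Its arguments: {"type":"object","properties":{"commands":{"type":"array","items":{"type":"array","items":{"type":"number"}}},"force":{"type":"number"}},"required":["commands"]}

```bash
mkdir -p pics; python3 - <<'E'
from station import ctrl
import cv2
for n in("scene","top"):
    cv2.imwrite(f"pics/{n}0.png",ctrl.camera(n)); print(n,ctrl.camera_model(n))
o=ctrl.get_obs();print(o)
E
```

```text
scene {'fx': 603.797707672288, 'fy': 603.797707672288, 'cx': 311.99127697537403, 'cy': 239.80705778887773, 'rvec': array([ 0.7955755 ,  2.63362502, -1.01456409]), 'tvec': array([ 0.45090391, -0.20055951,  1.82617342])}
top {'fx': 492.8690449037021, 'fy': 492.8690449037021, 'cx': 317.34895335212195, 'cy': 240.17802680166344, 'rvec': array([ 2.22801115, -2.17093098,  0.06476405]), 'tvec': array([0.01092246, 0.53497368, 1.39912515])}
{'time_s': 0.1, 'qpos': array([-1.28461342e+00,  3.00400626e-01,  1.52151942e+00, -1.88701596e-05,
        1.32071917e+00, -6.65928970e-02]), 'joint_vel': array([-0.00032058, -0.00135372, -0.00281305,  0.00076435, -0.00031517,
        0.00080701]), 'tau': array([ 5.58056240e-05, -5.32649302e+01, -3.53286803e+01,  7.09277205e-02,
        2.35201127e-02, -6.14420105e-05]), 'ee_pos': array([ 0.18995511, -0.51589859,  0.20495108]), 'eef_rot': array([-3.14054720e+00, -5.14042198e-05,  3.52780459e-01]), 'force': array([-0.16496109, -0.4041201 ,  0.66437184]), 'moment': array([ 0.04113369,  0.00339485, -0.05031543]), 'grip_force': 0.0, 'grip_width': 0.09407494642663088}
```

View pics/scene0.png

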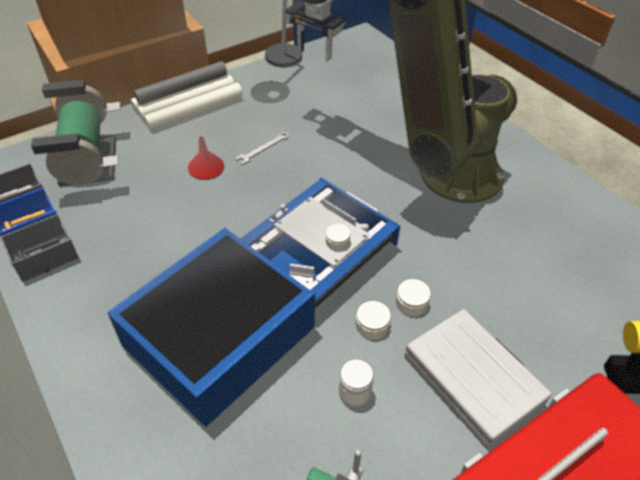

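View pics/top0.png

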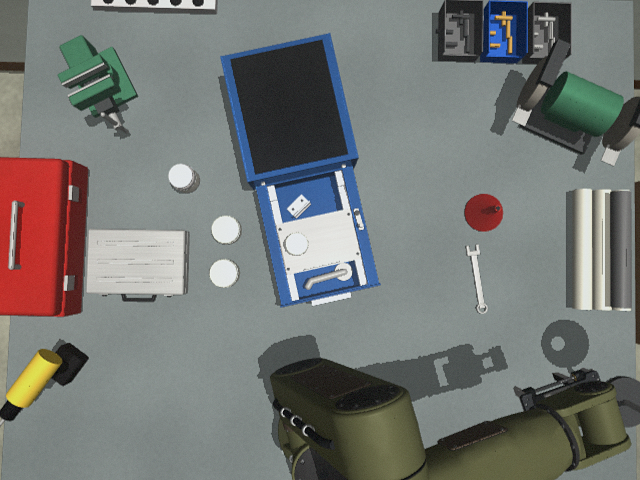

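The top view shows the tray at about (315,240), with the board in it and the catch at (359,218). End-cap candidates in the top view are (296,243) on the board, (225,229) and (223,273) which are both larger and on the bench, and (182,178), which is the tin. I choose (296,243) and will check it in a close crop.

```bash
python3 - <<'E'
import cv2
a=cv2.imread("pics/top0.png")[160:310,240:400]
cv2.imwrite("pics/c1.png",cv2.resize(a,None,fx=4,fy=4,interpolation=cv2.INTER_CUBIC))
E
```

```text
(no output)
```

View pics/c1.png

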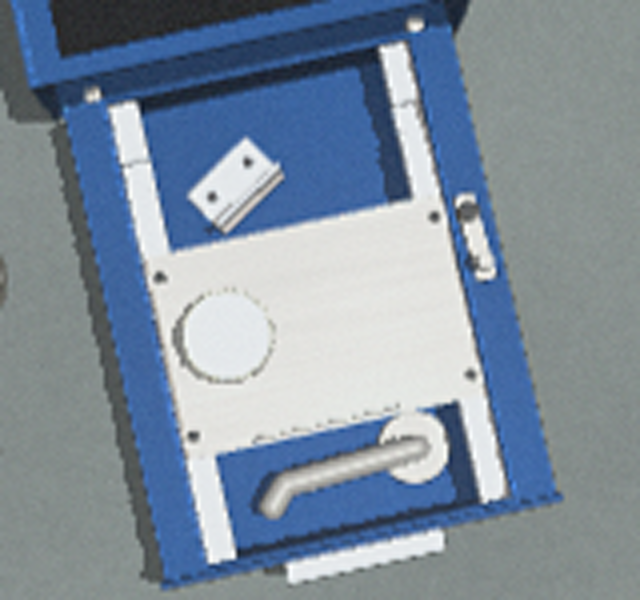

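```bash
cat >h.py <<'E'
import numpy as np,cv2
from station import ctrl
def px2w(n,uv,z):
    m=ctrl.camera_model(n);K=np.array([[m['fx'],0,m['cx']],[0,m['fy'],m['cy']],[0,0,1]])
    R=cv2.Rodrigues(m['rvec'])[0];C=-R.T@m['tvec'];d=R.T@np.linalg.inv(K)@[*uv,1]
    return C+d*(z-C[2])/d[2]
E
python3 - <<'E'
from h import *
c=dict(sFL=(160,277,.09),sFR=(434,216,.09),sNL=(193,437,.09),sNR=(471,374,.09),piv=(467,210,.09),stud=(484,264,.108),tip=(487,278,.09),
 lipL=(255,438,.112),lipR=(400,407,.112),cap=(225,335,.126),capL=(175,335,.126),capR=(273,335,.126),flFL=(165,585,.084),flFR=(560,497,.084),pullL=(290,580,.07),pullR=(442,545,.07),handL=(265,500,.05),handR=(440,445,.05))
P={k:px2w("top",(240+(x-1.5)/4,160+(y-1.5)/4),z)for k,(x,y,z) in c.items()}
for k,v in P.items():print(k,v.round(4))
for a,b in(("sFL","sFR"),("sNL","sNR"),("sNL","sFL"),("sNR","sFR"),("flFR","flFL"),("lipR","lipL"),("piv","tip"),("piv","stud")):
    d=P[b]-P[a];print(a,b,np.linalg.norm(d[:2]).round(4),np.degrees(np.arctan2(d[1],d[0])).round(1))
o=np.mean([P[k] for k in("sFL","sFR","sNL","sNR")],0);print("board",o)
E
```

```text
sFL [0.5586 0.1284 0.09  ]
sFR [ 0.6051 -0.0564  0.09  ]
sNL [0.4509 0.103  0.09  ]
sNR [ 0.4983 -0.0839  0.09  ]
piv [ 0.6098 -0.0788  0.09  ]
stud [ 0.5718 -0.0894  0.108 ]
tip [ 0.5638 -0.0934  0.09  ]
lipL [0.4515 0.0607 0.112 ]
lipR [ 0.4746 -0.0352  0.112 ]
cap [0.5189 0.082  0.126 ]
capL [0.518  0.1149 0.126 ]
capR [0.5197 0.0504 0.126 ]
flFL [0.3506 0.1193 0.084 ]
flFR [ 0.4167 -0.1467  0.084 ]
pullL [0.355 0.035 0.07 ]
pullR [ 0.3814 -0.0684  0.07  ]
handL [0.4082 0.0538 0.05  ]
handR [ 0.4494 -0.067   0.05  ]
sFL sFR 0.1906 -75.9
sNL sNR 0.1928 -75.8
sNL sFL 0.1107 13.3
sNR sFR 0.1102 14.4
flFR flFL 0.2741 103.9
lipR lipL 0.0986 103.5
piv tip 0.0483 -162.4
piv stud 0.0395 -164.4
board [0.52825009 0.0227588  0.09      ]
```

Every check fits: the screws measure 110 × 191 mm, yaw is about 13.9°, the catch sits at about −0.05 rad and the board has about 75 mm to travel. The cap on the board is about 62 mm across, so it is the smallest one. Next I move to a point in front of the lip with the fingers shut.

Emit:
{"fn": "play_rows", "kwargs": {
  "commands": [
    [0,0,0,0,0,6.3,1],
    [0.0213,-0.0262,0,0,0,0,1],
    [0.0213,-0.0262,0,0,0,0,1],
    [0.0213,-0.0262,0,0,0,0,1],
    [0.0213,-0.0262,0,0,0,0,1],
    [0.0213,-0.0262,0,0,0,0,1],
    [0.0213,-0.0262,0,0,0,0,1],
    [0.0213,-0.0262,0,0,0,0,1],
    [0.0213,-0.0262,0,0,0,0,1],
    [0.0213,-0.0262,0,0,0,0,1],
    [0.0213,-0.0262,0,0,0,0,1],
    [0.0213,-0.0262,0,0,0,0,1],
    [0.0213,-0.0262,0,0,0,0,1],
    [0.0213,-0.0262,0,0,0,0,1],
    [0.0213,-0.0262,0,0,0,0,1],
    [0.0213,-0.0262,0,0,0,0,1],
    [0.0213,-0.0262,0,0,0,0,1],
    [0.0213,-0.0262,0,0,0,0,1],
    [0,0,0,0,0,0,1]
  ],
  "force": 10
}}

```text
time_s: 1.68
ee_pos: [0.4356, 0.0072, 0.2052]
eef_rot: [-3.141, 0.0, 0.246]
force: [0.1, -1.1, -0.3]
grip_width: 0.0003
grip_force: 0.0
```

Emit:
{"fn": "play_rows", "kwargs": {
  "commands": [
    [0,0.004,0.03,0,0,0,1],
    [0,0,0.03,0,0,0,1],
    [0,0,0.03,0,0,0,1],
    [0,0,0.023,0,0,0,1],
    [0,0,0,0,0,0,1],
    [0.004,0,0,0,0,0,1],
    [0.004,0,0,0,0,0,1],
    [0.003,0,0,0,0,0,1],
    [0,0,0,0,0,0,1],
    [0,0,0,0,0,0,1]
  ]
}}

```text
time_s: 2.52
ee_pos: [0.4466, 0.0021, 0.0933]
eef_rot: [3.141, -0.001, 0.243]
force: [0.3, 0.5, -0.8]
grip_width: 0.0005
grip_force: 0.0
```

Emit:
{"fn": "play_rows", "kwargs": {
  "commands": [
    [0.002,0,0,0,0,0,1],
    [0.002,0,0,0,0,0,1],
    [0.002,0,0,0,0,0,1],
    [0.002,0,0,0,0,0,1],
    [0.002,0,0,0,0,0,1],
    [0.003,0,0,0,0,0,1],
    [0.003,0,0,0,0,0,1],
    [0.004,0,0,0,0,0,1],
    [0.004,0,0,0,0,0,1]
  ]
}}

```text
time_s: 3.27
ee_pos: [0.469, 0.0078, 0.0925]
eef_rot: [-3.141, 0.002, 0.243]
force: [-6.7, -1.5, 6.8]
grip_width: 0.0003
grip_force: 3.5
```

```bash
python3 - <<'E'
from h import *
a=ctrl.camera("top");o=ctrl.get_obs();print(o['force'],o['moment'],o['ee_pos'])
b=ctrl.camera("scene")[160:310,220:420]
a=a[160:310,240:400]
r=lambda i:cv2.resize(i,None,fx=2.2,fy=3.3,interpolation=cv2.INTER_CUBIC)
cv2.imwrite("pics/c2.png",np.hstack([cv2.resize(a,None,fx=2.2,fy=2.2,interpolation=2),cv2.resize(b,None,fx=2.2,fy=2.2,interpolation=2)]))
E
```

```text
[-1.99413553  0.10368881  1.89005404] [-0.07658612  0.19324679  0.0151538 ] [0.46963508 0.00788926 0.09248735]
```

View pics/c2.png

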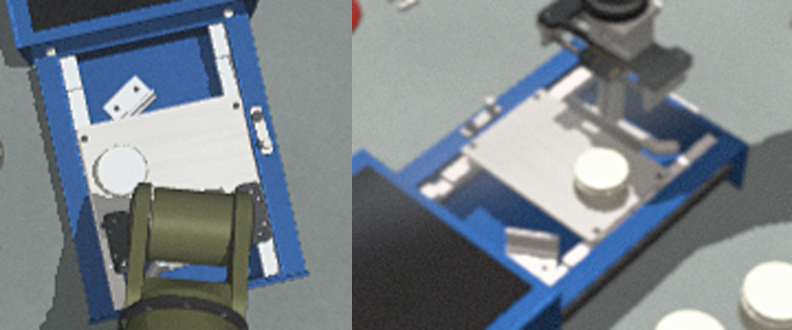

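The finger is on the lip, the board has moved about 17 mm and the cap is standing. About 57 mm remain.

Emit:
{"fn": "play_rows", "kwargs": {
  "commands": [
    [0.003,0,0,0,0,0,1],
    [0.004,0,0,0,0,0,1],
    [0.004,0,0,0,0,0,1],
    [0.004,0,0,0,0,0,1],
    [0.004,0,0,0,0,0,1],
    [0.004,0,0,0,0,0,1],
    [0.004,0,0,0,0,0,1],
    [0.004,0,0,0,0,0,1],
    [0.004,0,0,0,0,0,1],
    [0.004,0,0,0,0,0,1],
    [0.003,0,0,0,0,0,1]
  ]
}}

```text
time_s: 4.28
ee_pos: [0.5098, 0.0179, 0.0923]
eef_rot: [-3.141, 0.001, 0.243]
force: [-6.6, -1.3, 5.1]
grip_width: 0.0007
grip_force: 3.2
```

Emit:
{"fn": "play_rows", "kwargs": {
  "commands": [
    [0.002,0,0,0,0,0,1],
    [0.002,0,0,0,0,0,1],
    [0.002,0,0,0,0,0,1],
    [0.002,0,0,0,0,0,1]
  ]
}}

```text
time_s: 4.62
ee_pos: [0.5174, 0.0198, 0.0923]
eef_rot: [-3.141, 0.002, 0.243]
force: [-5.4, -1.9, 3.1]
grip_width: 0.0005
grip_force: 2.9
```

Emit:
{"fn": "play_rows", "kwargs": {
  "commands": [
    [0.0015,0,0,0,0,0,1],
    [0.0015,0,0,0,0,0,1]
  ]
}}

```text
time_s: 4.78
ee_pos: [0.5204, 0.0206, 0.0922]
eef_rot: [-3.141, 0.001, 0.243]
force: [-1.7, -1.3, 0.1]
grip_width: 0.0006
grip_force: 0.3
```

Emit:
{"fn": "play_rows", "kwargs": {
  "commands": [
    [0.001,0,0,0,0,0,1],
    [0.001,0,0,0,0,0,1]
  ]
}}

```text
time_s: 4.95
ee_pos: [0.5224, 0.021, 0.0923]
eef_rot: [-3.141, 0.001, 0.243]
force: [-4.7, -0.7, 1.1]
grip_width: 0.0007
grip_force: 2.5
```

Emit:
{"fn": "play_rows", "kwargs": {
  "commands": [
    [0.001,0,0,0,0,0,1],
    [0.001,0,0,0,0,0,1]
  ]
}}

```text
time_s: 5.12
ee_pos: [0.5245, 0.0215, 0.0923]
eef_rot: [-3.141, 0.001, 0.243]
force: [-4.8, -1.0, -0.0]
grip_width: 0.0006
grip_force: 2.1
```

Emit:
{"fn": "play_rows", "kwargs": {
  "commands": [
    [0.001,0,0,0,0,0,1],
    [0,0,0,0,0,0,1]
  ]
}}

```text
time_s: 5.28
ee_pos: [0.5257, 0.0218, 0.0923]
eef_rot: [-3.141, 0.0, 0.243]
force: [-2.6, -0.7, -1.2]
grip_width: 0.0005
grip_force: 1.2
```

Emit:
{"fn": "play_rows", "kwargs": {
  "commands": [
    [0.001,0,0,0,0,0,1],
    [0,0,0,0,0,0,1]
  ]
}}

```text
time_s: 5.45
ee_pos: [0.5262, 0.0218, 0.0923]
eef_rot: [-3.142, 0.001, 0.243]
force: [-5.6, -1.8, 0.6]
grip_width: 0.0002
grip_force: 3.4
```

```bash
python3 - <<'E'
from h import *
a=ctrl.camera("top");o=ctrl.get_obs();print(o['force'],o['moment'],o['ee_pos'])
b=ctrl.camera("scene")[160:310,220:420]
cv2.imwrite("pics/top3.png",a);a=a[160:310,240:400]
cv2.imwrite("pics/c3.png",np.hstack([cv2.resize(i,None,fx=2.2,fy=2.2,interpolation=2) for i in (a,b)]))
E
```

```text
[-5.66609728 -1.26512829  0.44503567] [-0.4171559   1.20015458 -0.01514816] [0.5262233  0.02186784 0.09225945]
```

View pics/c3.png

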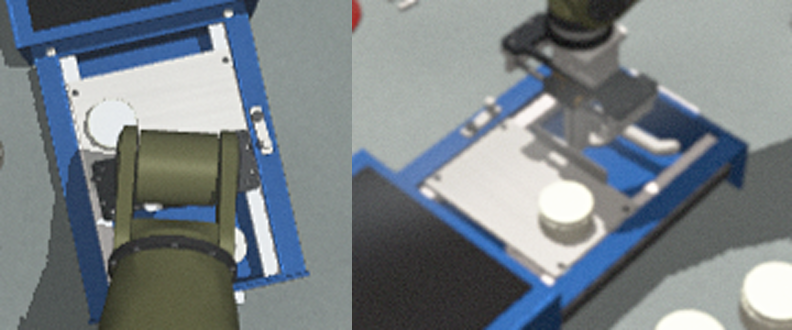

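Emit:
{"fn": "play_rows", "kwargs": {
  "commands": [
    [0.001,0,0,0,0,0,1],
    [0,0,0,0,0,0,1]
  ]
}}

```text
time_s: 5.72
ee_pos: [0.5264, 0.0219, 0.0923]
eef_rot: [-3.141, 0.004, 0.243]
force: [-12.6, -3.7, 6.6]
grip_width: 0.0008
grip_force: 7.1
```

Emit:
{"fn": "play_rows", "kwargs": {
  "commands": [
    [0.001,0,0,0,0,0,1],
    [0,0,0,0,0,0,1]
  ]
}}

```text
time_s: 5.88
ee_pos: [0.5264, 0.0219, 0.0923]
eef_rot: [-3.141, 0.006, 0.243]
force: [-21.2, -6.2, 11.5]
grip_width: 0.0003
grip_force: 11.2
```

The board is hard against the stop, 76 mm along, with the force rising and no motion, so the feet are down in the notches. Next I back off, lift, and go round to the outer side of the catch.

Emit:
{"fn": "play_rows", "kwargs": {
  "commands": [
    [-0.004,0,0,0,0,0,1],
    [-0.009,0,0,0,0,0,1],
    [-0.009,0,0,0,0,0,1],
    [0,0,-0.025,0,0,0,1],
    [0,0,-0.025,0,0,0,1],
    [0.006,0.025,0,0,0,0,1],
    [0.006,0.026,0,0,0,0,1],
    [0.006,0.026,0,0,0,0,1],
    [0.006,0.026,0,0,0,0,1],
    [0.006,0.026,0,0,0,0,1],
    [0.007,0.025,0,0,0,0,1],
    [0,0,0,0,0,0,1],
    [0,0,0,0,0,0,1]
  ]
}}

```text
time_s: 6.97
ee_pos: [0.5799, -0.1242, 0.1422]
eef_rot: [-3.141, -0.0, 0.241]
force: [-0.8, 0.5, -1.2]
grip_width: 0.0004
grip_force: 0.0
```

```bash
python3 - <<'E'
from h import *
a=ctrl.camera("top");b=ctrl.camera("scene")
a=a[160:310,240:400];b=b[170:290,240:400]
cv2.imwrite("pics/c4.png",np.vstack([cv2.resize(a,(360,300),interpolation=2),cv2.resize(b,(360,270),interpolation=2)]) if 0 else np.hstack([cv2.resize(i,(400,int(400*i.shape[0]/160)),interpolation=2)[:300] for i in(a,b)]))
c=ctrl.get_obs()['ee_pos'];r=c[:2]-[.547,.0282];print(c,r@[.9707,.2402],r@[-.2402,.9707])
E
```

```text
[ 0.57967632 -0.12283016  0.14244803] -0.004558535451845869 -0.15445382725417742
```

View pics/c4.png

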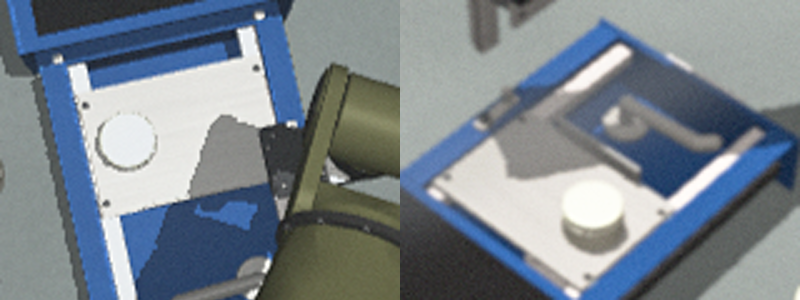

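The board is seated, evenly between the rails, and the cap is standing. Next I lower beside the stud and push inwards.

Emit:
{"fn": "play_rows", "kwargs": {
  "commands": [
    [0,0,0.02,0,0,0,1],
    [0,0,0.02,0,0,0,1],
    [0,0,0.008,0,0,0,1],
    [0,0,0,0,0,0,1],
    [0,-0.005,0,0,0,0,1],
    [0,-0.005,0,0,0,0,1],
    [0,-0.004,0,0,0,0,1],
    [0,-0.004,0,0,0,0,1],
    [0,-0.004,0,0,0,0,1]
  ]
}}

```text
time_s: 7.82
ee_pos: [0.575, -0.1017, 0.0952]
eef_rot: [3.141, -0.001, 0.243]
force: [0.5, -1.5, 0.9]
grip_width: 0.0002
grip_force: 0.8
```

Emit:
{"fn": "play_rows", "kwargs": {
  "commands": [
    [0.001,-0.004,0,0,0,0,1],
    [0.001,-0.004,0,0,0,0,1],
    [0.002,-0.004,0,0,0,0,1],
    [0.003,-0.004,0,0,0,0,1],
    [0.003,-0.004,0,0,0,0,1],
    [0.002,-0.003,0,0,0,0,1]
  ]
}}

```text
time_s: 8.32
ee_pos: [0.5814, -0.0763, 0.0944]
eef_rot: [3.141, -0.0, 0.243]
force: [2.5, -2.9, -0.2]
grip_width: 0.0006
grip_force: 1.7
```

Emit:
{"fn": "play_rows", "kwargs": {
  "commands": [
    [-0.003,0.006,0,0,0,0,1],
    [-0.009,0.002,0,0,0,0,1],
    [-0.006,0,0,0,0,0,1],
    [0,-0.01,0,0,0,0,1],
    [0,-0.011,0,0,0,0,1],
    [0,-0.01,0,0,0,0,1],
    [0,0,0,0,0,0,1],
    [0.004,0,0,0,0,0,1],
    [0.004,0,0,0,0,0,1],
    [0.004,0,0,0,0,0,1],
    [0.004,0,0,0,0,0,1],
    [0.004,0,0,0,0,0,1]
  ]
}}

```text
time_s: 9.32
ee_pos: [0.577, -0.0535, 0.0939]
eef_rot: [-3.14, 0.002, 0.243]
force: [-4.6, 1.9, -0.5]
grip_width: 0.0006
grip_force: 1.5
```

Emit:
{"fn": "play_rows", "kwargs": {
  "commands": [
    [0.003,0,0,0,0,0,1],
    [0.003,0,0,0,0,0,1],
    [0.002,0,0,0,0,0,1],
    [0,0,0,0,0,0,1]
  ]
}}

```text
time_s: 9.65
ee_pos: [0.5856, -0.0522, 0.0944]
eef_rot: [3.141, -0.0, 0.243]
force: [0.7, -0.1, -0.1]
grip_width: 0.0002
grip_force: 0.0
```

Emit:
{"fn": "play_rows", "kwargs": {
  "commands": [
    [0.001,0,0,0,0,0,1],
    [0.001,0,0,0,0,0,1],
    [0,0,0,0,0,0,1]
  ]
}}

```text
time_s: 9.9
ee_pos: [0.5872, -0.0516, 0.0945]
eef_rot: [3.142, -0.0, 0.243]
force: [-0.9, -0.0, -0.0]
grip_width: 0.0004
grip_force: 0.3
```

Emit:
{"fn": "play_rows", "kwargs": {
  "commands": [
    [0.001,0,0,0,0,0,1],
    [0,0,0,0,0,0,1]
  ]
}}

```text
time_s: 10.07
ee_pos: [0.5882, -0.0514, 0.0945]
eef_rot: [3.142, -0.0, 0.243]
force: [-1.7, 0.1, 1.2]
grip_width: 0.0006
grip_force: 0.4
```

Emit:
{"fn": "play_rows", "kwargs": {
  "commands": [
    [0.001,0,0,0,0,0,1],
    [0,0,0,0,0,0,1]
  ]
}}

```text
time_s: 10.23
ee_pos: [0.5888, -0.0511, 0.0944]
eef_rot: [-3.141, 0.001, 0.243]
force: [-4.0, -0.7, 1.8]
grip_width: 0.0006
grip_force: 1.8
```

Emit:
{"fn": "play_rows", "kwargs": {
  "commands": [
    [0.001,0,0,0,0,0,1],
    [0,0,0,0,0,0,1]
  ]
}}

```text
time_s: 10.4
ee_pos: [0.5891, -0.051, 0.0944]
eef_rot: [-3.141, 0.003, 0.243]
force: [-10.5, -0.0, 4.7]
grip_width: 0.0002
grip_force: 4.9
```

The catch is at its stop, with the force rising and no motion. Next I back off.

Emit:
{"fn": "play_rows", "kwargs": {
  "commands": [
    [-0.004,0,0,0,0,0,1],
    [-0.006,0,0,0,0,0,1],
    [-0.004,0,0,0,0,0,1],
    [0,0,-0.03,0,0,0,1],
    [0,0,-0.03,0,0,0,1],
    [0,0,-0.03,0,0,0,1],
    [-0.01,0.035,0,0,0,0,1],
    [-0.01,0.035,0,0,0,0,1],
    [-0.01,0.035,0,0,0,0,1],
    [-0.01,0.035,0,0,0,0,1],
    [-0.01,0.035,0,0,0,0,1],
    [-0.01,0.035,0,0,0,0,1],
    [-0.01,0.035,0,0,0,0,1],
    [-0.01,0.03,0,0,0,0,1],
    [0,0,0,0,0,0,1],
    [0,0,0,0,0,0,1]
  ]
}}

```text
time_s: 11.73
ee_pos: [0.5642, -0.3417, 0.184]
eef_rot: [-3.141, 0.0, 0.24]
force: [-0.5, 0.4, -0.2]
grip_width: 0.0003
grip_force: 0.0
```

```bash
python3 - <<'E'
from h import *
a=ctrl.camera("top");b=ctrl.camera("scene")
a=a[160:310,240:400];b=b[170:290,240:400]
cv2.imwrite("pics/c5.png",np.hstack([cv2.resize(i,(400,int(400*i.shape[0]/160)),interpolation=2)[:300] for i in(a,b)]))
E
```

```text
(no output)
```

View pics/c5.png

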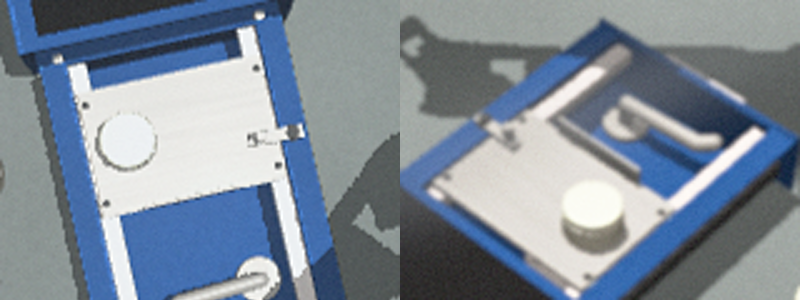

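The catch, from its pivot at (293,131) to its tip at (250,139), lies square over the board. The cap at (127,140) stands and the board is seated.

```bash
python3 -c "
from station import ctrl
print(ctrl.hand_in())"
```

```text
the job is handed in; nothing more can be done
None
```

The shelf board is pushed back with its feet down in the notches and the end cap still standing on it, the catch is turned square across the board against its stop, the hand is clear, and the job is handed in at about 12 s on the robot's clock.

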